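Clear up the router bench

TASK

Clear up after the routing job: lay the spanner and the scraper flat and fully home in their own shadow trays (spanner in the yellow-floored pocket, red scraper in the white-floored one), put both small wooden offcuts (pale pine and dark walnut) in the green bin so that each lies on its floor, not one on the other, and put the brass guide bush in the blue bin. Let go of everything, and leave the glue bottle standing where it is.

Things in the scene. Friction and masses are not known exactly. Their poses are not given: they have to be found in the camera images.
- spanner_mid (a point): Plain steel open-ended collet spanner, lying flat: 120 mm long, 8 mm thick, shank 16 mm wide, open jaw head 36 mm wide over the last 30 mm. This point is at its middle (half its length, 4 mm above its underside), on the shank; x along the spanner towards the open jaw, z up.
- scraper_mid (a point): Scraper lying flat: red plastic handle 20 mm wide, 18 mm high and 82 mm long, pale metal blade 50 mm wide, 3 mm thick and 36 mm long in line with it, 120 mm long in all. This point is in the handle, 52 mm from its butt end and 68 mm from the blade's edge, half-way up (9 mm above its underside); x towards the blade, z up.
- pine_mid (a point): Pale pine offcut, a sawn block 62 (own x) x 34 (own y) x 26 (z) mm. This point is its centre.
- walnut_mid (a point): Dark walnut offcut, a sawn block 62 (own x) x 34 (own y) x 26 (z) mm. This point is its centre.
- bush_mid (a point): Brass guide bush for the router, a plain ring standing on its flat face: 44 mm outside, 28 mm inside diameter, 22 mm high. This point is its centre; z is its axis.
- spanner_tray_pocket (a point): Pocket for the spanner: black foam tray, fixed, 170 (x) x 90 (y) x 16 mm high, yellow pocket floor 6 mm above the bench. Along x from the tray's middle: slot 28 mm wide from -67 to -28, finger notch open full width to 22, bay 50 mm wide to +67; open jaw goes in the bay. Point: on the floor at tray middle, under the spanner point when home; x towards the bay (within 20 deg of world +x), z up.
- scraper_tray_pocket (a point): Pocket for the scraper: black foam tray, fixed, 170 (x) x 90 (y) x 16 mm high, white pocket floor 6 mm above the bench. Along x from the tray's middle: slot 32 mm wide from -67 to -40, finger notch open full width to 16, bay 64 mm wide to +67; blade goes in the bay. Point: on the floor at x = -8, under the scraper point when home; x towards the bay (within 20 deg of world +x), z up.
- offcut_bin: Green bin for wooden offcuts: open-topped, fixed, empty, 170 (own x) x 120 (own y) mm outside and 45 mm high, walls and floor 5 mm thick. Origin at the centre of its underside, on the bench; z up. Both offcuts fit on its floor end to end along its x, centres 38 mm either side of the middle.
- fittings_bin: Blue bin for router fittings: open-topped, fixed, empty, 170 (own x) x 120 (own y) mm outside and 45 mm high, walls and floor 5 mm thick. Origin at the centre of its underside, on the bench; z up. 
- glue_mid (a point): Bystander: white glue bottle with an orange cap, standing loose among the trays, 44 mm in diameter and 105 mm high. This point is its centre, half-way up.
Not all that is in view belongs to the job. What is shaped like the part that bears bush_mid but purple is not meant. Leave any purple look-alike of the part that bears pine_mid alone.

How it is judged:
At the end, for the whole second after the job is handed in: Each tool flat (0.06 rad) on its own pocket's floor, within 13 mm and 0.25 rad; both offcuts on the green bin's floor (centre under 27 mm up), bush in the blue bin (under 35 mm), centres within 75 x 50 mm of the bin's middle; all at rest; glue bottle upright (0.3 rad) within 40 mm of its start (horizontal distance between spanner_mid and spanner_tray_pocket below 0.013 m and z of spanner_mid in the frame of spanner_tray_pocket below 0.008 m and angle between each of spanner_mid, scraper_mid's own z axis and vertical below 0.06 rad and angle between the x axis of spanner_mid and the x axis of spanner_tray_pocket, either way round below 0.25 rad and horizontal distance between scraper_mid and scraper_tray_pocket below 0.013 m and z of scraper_mid in the frame of scraper_tray_pocket below 0.0125 m and angle between the x axis of scraper_mid and the x axis of scraper_tray_pocket, either way round below 0.25 rad and x of pine_mid in the frame of offcut_bin between -0.075 and 0.075 m and y of pine_mid in the frame of offcut_bin between -0.05 and 0.05 m and z of pine_mid in the frame of offcut_bin between 0 and 0.027 m and x of walnut_mid in the frame of offcut_bin between -0.075 and 0.075 m and y of walnut_mid in the frame of offcut_bin between -0.05 and 0.05 m and z of walnut_mid in the frame of offcut_bin between 0 and 0.027 m and x of bush_mid in the frame of fittings_bin between -0.075 and 0.075 m and y of bush_mid in the frame of fittings_bin between -0.05 and 0.05 m and z of bush_mid in the frame of fittings_bin between 0 and 0.035 m and distance of glue_mid from where it was at the start of the episode below 0.04 m and angle between glue_mid's own z axis and vertical below 0.3 rad and linear speed of each of spanner, scraper, pine, walnut, bush below 0.03 m/s); the robot touches nothing.
It fails at once if the glue bottle is knocked over or pushed away by more than 40 mm (angle between glue_mid's own z axis and vertical above 0.5 rad or distance of glue_mid from where it was at the start of the episode above 0.04 m).
It also fails if it takes over 138 s, if anything falls off the work surface, if the arm or the gripper's body presses on something with over 40 N, if the wrist force passes 120 N, or if a joint passes its speed limit or range.

ROBOT

A 6-joint arm with a two-finger parallel gripper is mounted at the origin on the work surface. World frame = base frame: x ahead of the robot, y to its left, z up, the work surface at z = 0. Lengths are in m, angles in rad, forces in N, time in s.
With the tool pointing down it reaches from about 0.325 to 0.775 m from the base axis. Payload 5.5 kg.
Tool frame: the origin (TCP) lies at the very end of the fingers, on their centre line; the grasp point (between the pads) lies 19 mm behind it; z points along the fingers, y is the line along which they close (so a half turn about z gives the same grasp; the last joint's range is limited). The gripper opens to 88 mm and grips with 3 to 60 N. Pads are 20 mm wide; open, the fingers measure 115 mm over their backs; the gripper's body (75 mm by 178 mm) begins 61 mm behind the grasp point.
Start: joints at [-1.292, 0.091, 1.231, -0, 1.82, -0.057], TCP at [0.198, -0.567, 0.223] pointing down, gripper open.
Joint ranges: [-2.87, 2.87], [-0.86, 2.18], [0.17, 2.46], [-1.51, 4.65], [0.06, 2.69], [-2.65, 2.65]. Speed limits (rad/s): [2.57, 2.57, 3.01, 3.14, 3.14, 3.14].

INTERFACE

Orientations are given as [roll, pitch, yaw] about the fixed x, y, z axes, in that order (R = Rz(yaw) Ry(pitch) Rx(roll)).
In Python, from cell import readout, imaging, job gives the robot as it stands.
- The arm moves only by the tool arm_command, never from a script. Its argument "deltas" is a list of rows, each a list of 4 numbers: the shift along the world's x, y, z in m, then the turn about the world's z in degrees. A call has 1 to 10 rows; each row is the pose to reach, as a shift and turn from the pose commanded when the call began; what a row does not reach only later rows make up. A row lasts 1/12 s, in which the tool goes at most 41.7 mm and 7.16 degrees, less where a joint would pass 70% of its speed; a pose out of reach is approached as far as the arm can. A call with a gripper value outside its range is refused whole. "claw" is the finger opening in m, from 0 to 0.0878, set as the call begins (left out, the last holds). The fingers move at their own pace and stop on an object; the grip force is fixed at half the most. Time passes only in rows, so rows that repeat a pose let the fingers close. It gives the time, the measured TCP pose, the force, the opening and the grip force at its end, in the units of the state.
- readout.observe(): the state, without advancing time (a new reading comes with each control period).
- imaging.get_image(name): name is "scene" or "top" or "wrist"; returns the picture (480x640x3 uint8, red, green, blue); there is no depth.
- imaging.calibration(name): a dict with "mtx" (3x3 intrinsics, pixels), "k1" (the pictures are not rectified: a ray, as slopes to the right and down, at radius r is drawn at 1 + k1 r^2 times it, then the intrinsics apply), "camera_from_world" (4x4, takes a point from world to camera coordinates). Camera axes: x right, y down, z forward; pixel columns grow to the right and rows downward; lengths in m; the calibration is good to about 2 mm. A picture is of the moment at which its call begins: read the wrist's pose just before it. calibration takes no time and is no camera call; for the wrist camera it gives the pose at the moment of the call.
- job.hand_in(): hands the job in; it is judged then, once.
The state is a dict: "t": time; "qpos": joint angles; "qd": joint speeds; "joint_torque": joint torques, N m; "tool_pos": TCP position; "eef_rot": TCP orientation; "contact_force": force on the tool from outside, world axes, zero at the start; "wrist_torque": the same for the moment, N m; "grip_width": opening from 0.0 (shut) to 1.0 (fully open); "finger_force": force on a finger pad.
Only numpy, scipy, OpenCV 4.12 (cv2) and the standard library are available. Lean on these libraries where they do the work, as an engineer would, in place of code of your own. Each camera call takes 0.05 s, during which the arm holds its last target. There are 200 camera calls.

## Working session

There is one attempt and no reset: what is moved stays moved. The work goes in short steps, Python scripts to look and compute and a tool call to move; the robot and the scene stay as the last step left them, time stands still between calls to the robot, and variables do not carry over. Pictures are saved under pics/ and viewed, at most 14 in all, crops included, and the job is handed in when it is done.

Besides the shell and the picture viewer there is one more tool, called in YAML: its name, and indented under it one key for each argument. arm_command: Moves the arm, as the interface text tells. Its arguments: {"type":"object","properties":{"deltas":{"type":"array"},"claw":{"type":"number"}},"required":["deltas"]}

```bash
mkdir -p pics; ls
cat > h.py <<'E'
import numpy as np,cv2
from cell import readout,imaging,job
def shot(n,save=None):
    c=imaging.calibration(n); im=imaging.get_image(n)
    if save: cv2.imwrite('pics/'+save+'.png',im[:,:,::-1])
    return im,c
def ray(c,uv):
    uv=np.atleast_2d(uv).astype(float);K=np.array(c['mtx']);k=c['k1']
    d=np.c_[(uv[:,0]-K[0,2])/K[0,0],(uv[:,1]-K[1,2])/K[1,1]];s=d.copy()
    for _ in range(20): s=d/(1+k*(s**2).sum(1,keepdims=True))
    T=np.array(c['camera_from_world']);R=T[:3,:3]
    return -R.T@T[:3,3],np.c_[s,np.ones(len(s))]@R
def plane(c,uv,z):
    o,d=ray(c,uv);return (o+d*((z-o[2])/d[:,2:]))[:,:2]
def proj(c,P):
    P=np.atleast_2d(P);T=np.array(c['camera_from_world']);K=np.array(c['mtx'])
    q=P@T[:3,:3].T+T[:3,3];s=q[:,:2]/q[:,2:];s=s*(1+c['k1']*(s**2).sum(1,keepdims=True))
    return s*[K[0,0],K[1,1]]+[K[0,2],K[1,2]]
E
python3 - <<'E'
from h import *
for n in('top','scene'):
    im,c=shot(n,n+'0'); o,_=ray(c,[[0,0]]);print(n,o,c['mtx'],c['k1'])
print(readout.observe())
E
```

```text
pics
top [0.34106792 0.01998592 1.2938099 ] [[601.72517692   0.         316.12725312]
 [  0.         601.72517692 229.14631029]
 [  0.           0.           1.        ]] 0.019657689090166994
scene [1.19520303 0.51410413 0.86435638] [[562.87813247   0.         309.67761608]
 [  0.         562.87813247 225.58830888]
 [  0.           0.           1.        ]] 0.06157904882602791
{'t': 0.1, 'qpos': array([-1.29170344e+00,  9.17877133e-02,  1.23178290e+00, -4.78095403e-06,
        1.81982139e+00, -5.66919064e-02]), 'qd': array([-0.00047239, -0.00228167, -0.00437806, -0.0007787 , -0.00012639,
       -0.00129234]), 'joint_torque': array([ 3.46221954e-03, -4.47857237e+01, -4.07570207e+01,  7.01709534e-02,
        2.84105586e-02, -9.60513103e-05]), 'tool_pos': array([ 0.19763017, -0.56622083,  0.22160764]), 'eef_rot': array([-3.13979593e+00, -9.73257590e-05,  3.35783528e-01]), 'contact_force': array([ 0.06564597, -0.2300434 , -0.68334095]), 'wrist_torque': array([ 0.00455025,  0.00618951, -0.00466206]), 'finger_force': 0.0, 'grip_width': 0.9962564639671532}
```

View pics/top0.png

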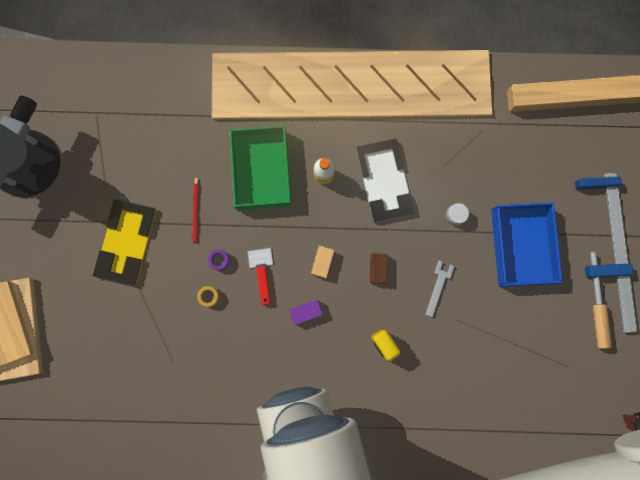

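View pics/scene0.png

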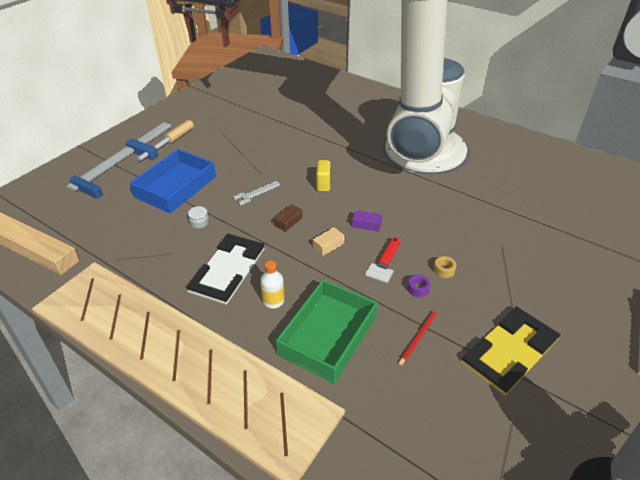

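The top view has +x up and +y left. It shows the spanner at (440,288), scraper at (263,280), pine at (323,262), walnut at (379,268) and brass bush at (207,296). The trays are yellow at (126,243) and white at (385,180), the bins green at (260,167) and blue at (527,245), and the glue at (324,170). The purple block and ring are decoys.

```bash
cat >> h.py <<'E'
def comp(im,c,lo,hi,box,z,ref=None):
    """mask in box (u0,v0,u1,v1): largest blob -> centroid, minAreaRect on the plane z; long-axis angle deg"""
    h=cv2.cvtColor(im,cv2.COLOR_RGB2HSV);m=np.zeros(h.shape[:2],np.uint8)
    u0,v0,u1,v1=box;m[v0:v1,u0:u1]=cv2.inRange(h,np.array(lo),np.array(hi))[v0:v1,u0:u1]
    n,l,st,_=cv2.connectedComponentsWithStats(m)
    k=1+np.argmax(st[1:,4]);v,u=np.nonzero(l==k)
    P=plane(c,np.c_[u,v],z);ce=P.mean(0)
    w,V=np.linalg.eigh(np.cov((P-ce).T));a=np.degrees(np.arctan2(V[1,1],V[0,1]))
    a=(a+90)%180-90
    cn=cv2.findContours((l==k).astype(np.uint8),cv2.RETR_EXTERNAL,cv2.CHAIN_APPROX_NONE)[0][0][:,0]
    r=cv2.minAreaRect((plane(c,cn,z)*1000).astype(np.float32))
    bx=np.array(r[1]);ra=r[2] if bx[0]>=bx[1] else r[2]+90
    ra=(ra+90)%180-90
    return dict(n=len(u),cen=ce.round(4),pca=round(a,1),rc=(np.array(r[0])/1000).round(4),rsize=np.sort(bx)[::-1].round(0),ra=round(ra,1))
E
cat > m.py <<'E'
from h import *
im,c=shot('top')
T={'yfloor':([22,120,90],[35,255,255],(90,195,165,290),.006),
'wfloor':([0,0,130],[180,70,255],(352,135,420,225),.006),
'handle':([0,150,80],[8,255,255],(245,262,280,310),.018),
'blade':([0,0,120],[180,80,255],(240,240,280,270),.003),
'pine':([8,60,120],[22,255,255],(305,240,340,285),.026),
'walnut':([0,60,20],[14,255,140],(362,246,395,290),.026),
'bush':([15,110,70],[28,255,255],(190,282,225,312),.022),
'spanner':([90,15,80],[130,120,255],(420,255,460,320),.008),
'green':([45,100,30],[80,255,255],(220,115,300,220),.045),
'blue':([105,120,30],[125,255,255],(480,190,575,300),.045),
'cap':([3,150,120],[15,255,255],(310,150,340,190),.105)}
for k,(lo,hi,b,z) in T.items():
    try: print(k,comp(im,c,lo,hi,b,z))
    except Exception as e: print(k,e)
cc=imaging.calibration('wrist');o,d=ray(cc,[[320,240]]);print('wrist',o,d,cc['mtx'][0],np.array(cc['camera_from_world']).round(3))
h=cv2.cvtColor(im,cv2.COLOR_RGB2HSV)
for u,v in [(437,290),(430,308),(379,262),(379,275),(116,215),(140,200),(410,300)]:print(u,v,h[v,u])
E
python3 m.py
```

```text
yfloor {'n': 1705, 'cen': array([0.4929, 0.4296]), 'pca': np.float64(-10.0), 'rc': array([0.4889, 0.4296]), 'rsize': array([134.,  93.]), 'ra': -10.7}
wfloor {'n': 1793, 'cen': array([ 0.6433, -0.1266]), 'pca': np.float64(12.6), 'rc': array([ 0.6404, -0.1261]), 'rsize': array([131.,  92.]), 'ra': 14.2}
handle {'n': 350, 'cen': array([0.4039, 0.1288]), 'pca': np.float64(9.9), 'rc': array([0.4035, 0.1287]), 'rsize': array([80., 20.]), 'ra': 10.0}
blade {'n': 418, 'cen': array([0.4653, 0.1406]), 'pca': np.float64(-78.9), 'rc': array([0.4644, 0.1404]), 'rsize': array([53., 39.]), 'ra': -80.2}
pine {'n': 514, 'cen': array([0.458 , 0.0058]), 'pca': np.float64(-14.8), 'rc': array([0.4581, 0.0059]), 'rsize': array([64., 36.]), 'ra': -15.1}
walnut {'n': 547, 'cen': array([ 0.4462, -0.1134]), 'pca': np.float64(-3.2), 'rc': array([ 0.4464, -0.1128]), 'rsize': array([64., 38.]), 'ra': 0.6}
bush {'n': 271, 'cen': array([0.3777, 0.2439]), 'pca': np.float64(76.1), 'rc': array([0.378 , 0.2439]), 'rsize': array([44., 42.]), 'ra': -88.5}
spanner attempt to get argmax of an empty sequence
green {'n': 4509, 'cen': array([0.6517, 0.1439]), 'pca': np.float64(7.1), 'rc': array([0.6528, 0.1438]), 'rsize': array([176., 119.]), 'ra': 6.0}
blue {'n': 5181, 'cen': array([ 0.5035, -0.4193]), 'pca': np.float64(3.6), 'rc': array([ 0.5045, -0.4191]), 'rsize': array([171., 133.]), 'ra': 4.4}
cap {'n': 79, 'cen': array([0.6502, 0.0074]), 'pca': np.float64(-14.8), 'rc': array([0.6511, 0.0067]), 'rsize': array([19., 18.]), 'ra': 1.6}
wrist [ 0.26722654 -0.54156513  0.38339971] [[-0.25411613 -0.09602911 -0.96243284]] [406.00878154   0.         316.67408083] [[ 0.33  -0.944 -0.001 -0.599]
 [-0.909 -0.318  0.269 -0.032]
 [-0.255 -0.087 -0.963  0.39 ]
 [ 0.     0.     0.     1.   ]]
437 290 [ 90   9 166]
430 308 [ 85   9 168]
379 262 [ 12 138  94]
379 275 [ 12 144  94]
116 215 [20 75 41]
140 200 [ 17  55 115]
410 300 [ 16  56 110]
```

```bash
cat > m2.py <<'E'
from h import *
im,c=shot('top')
print(comp(im,c,[0,0,125],[180,40,255],(418,252,462,325),.008))
# spanner shank midline: pixels of mask, by distance from tail
h=cv2.cvtColor(im,cv2.COLOR_RGB2HSV);m=cv2.inRange(h,np.array([0,0,125]),np.array([180,40,255]))
v,u=np.nonzero(m[252:325,418:462]);P=plane(c,np.c_[u+418,v+252],.008)
a=np.radians(-15);
for _ in range(3):
    d=np.array([np.cos(a),np.sin(a)]);s=P@d;t=P@[-d[1],d[0]];s0=s.min();k=(s-s0<80)
    f=np.polyfit(s[k],t[k],1);a+=np.arctan(f[0])
d=np.array([np.cos(a),np.sin(a)]);s=P@d;t=P@[-d[1],d[0]];print('L',np.ptp(s),'ang',np.degrees(a));k=(s-s.min()<80)
mid=(s.min()+s.max())/2;print('mid',mid*d+np.median(t[k])*np.array([-d[1],d[0]]),'shank w',np.ptp(t[k]),'head',np.ptp(t[~k]))
E
python3 m2.py
```

```text
{'n': 510, 'cen': array([ 0.4122, -0.2425]), 'pca': np.float64(-18.4), 'rc': array([ 0.4077, -0.241 ]), 'rsize': array([120.,  36.]), 'ra': -18.5}
L 0.1197082692339162 ang -18.412446736958508Traceback (most recent call last):
  File "m2.py", line 12, in <module>
    mid=(s.min()+s.max())/2;print('mid',mid*d+np.median(t[k])*np.array([-d[1],d[0]]),'shank w',np.ptp(t[k]),'head',np.ptp(t[~k]))
                                                                                                                   ~~~~~~^^^^^^^
    return _methods._ptp(a, axis=axis, out=out, **kwargs)
           ~~~~~~~~~~~~~^^^^^^^^^^^^^^^^^^^^^^^^^^^^^^^^^
    umr_maximum(a, axis, None, out, keepdims),
    ~~~~~~~~~~~^^^^^^^^^^^^^^^^^^^^^^^^^^^^^^
ValueError: zero-size array to reduction operation maximum which has no identity
```

arm_command:
  deltas:
    - [0.21,0.326,-0.1,-37.7]
    - [0.21,0.326,-0.1,-37.7]
    - [0.21,0.326,-0.1,-37.7]
    - [0.21,0.326,-0.1,-37.7]
    - [0.21,0.326,-0.1,-37.7]
    - [0.21,0.326,-0.1,-37.7]
    - [0.21,0.326,-0.1,-37.7]
    - [0.21,0.326,-0.1,-37.7]
    - [0.21,0.326,-0.1,-37.7]
    - [0.21,0.326,-0.1,-37.7]
  claw: 0.05

```text
t: 1.03
tool_pos: [0.4085, -0.2377, 0.1217]
eef_rot: [-3.141, 0.0, -0.321]
contact_force: [-0.6, 0.0, -0.2]
grip_width: 0.567
finger_force: 0.0
```

arm_command:
  deltas:
    - [0,0,0,0]
    - [0,0,0,0]
    - [0,0,0,0]

```text
t: 1.28
tool_pos: [0.4075, -0.241, 0.1229]
eef_rot: [3.141, -0.0, -0.322]
contact_force: [0.6, 0.4, -0.2]
grip_width: 0.566
finger_force: 0.0
```

```bash
cat > st.py <<'E'
from h import *
s=readout.observe();print(round(s['t'],2),s['tool_pos'].round(4),'yaw',np.degrees(s['eef_rot'][2]).round(1),'F',s['contact_force'].round(1),'w',round(s['grip_width']*88,1),'ff',round(s['finger_force'],1))
E
cat > w1.py <<'E'
from h import *
import st,sys
im,c=shot('wrist',sys.argv[1])
print(proj(c,[[.408,-.241,.008],[.408+.0569,-.241-.019,.008],[.408-.0569,-.241+.019,.008]]).round(0))
E
python3 w1.py w1
```

```text
1.28 [ 0.4075 -0.241   0.1229] yaw -18.4 F [ 0.6  0.4 -0.2] w 49.8 ff 0.0
[[317. 233.]
 [317. 146.]
 [317. 311.]]
```

View pics/w1.png

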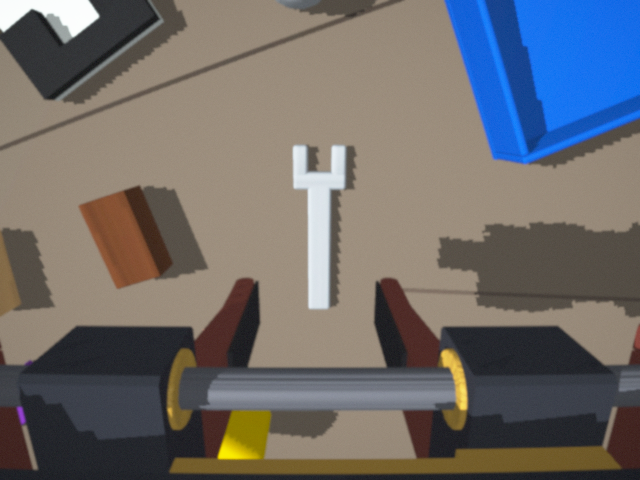

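The wrist view shows the spanner from (320,146) to (318,308), which matches the prediction. Descending.

arm_command:
  deltas:
    - [0,0,-0.04,0]
    - [0,0,-0.075,0]
    - [0,0,-0.1,0]
    - [0,0,-0.115,0]
    - [0,0,-0.12,0]
    - [0,0,-0.12,0]
    - [0,0,-0.12,0]

```text
t: 1.92
tool_pos: [0.4077, -0.2419, 0.0035]
eef_rot: [3.141, -0.001, -0.324]
contact_force: [0.1, -0.0, 0.6]
grip_width: 0.57
finger_force: 0.0
```

arm_command:
  deltas:
    - [0,0,0,0]
    - [0,0,0,0]
    - [0,0,0,0]
    - [0,0,0,0]
    - [0,0,0,0]
    - [0,0,0,0]
  claw: 0.008

```text
t: 2.42
tool_pos: [0.4078, -0.2407, 0.0029]
eef_rot: [3.141, -0.0, -0.322]
contact_force: [0.0, -0.9, 1.2]
grip_width: 0.175
finger_force: 30.0
```

arm_command:
  deltas:
    - [0,0,0.02,0]
    - [0,0,0.06,0]
    - [0,0,0.1,0]
    - [0,0,0.13,0]
    - [0,0,0.13,0]
    - [0,0,0.13,0]
    - [0,0,0.13,0]

```text
t: 3.0
tool_pos: [0.4073, -0.2402, 0.1313]
eef_rot: [-3.141, 0.002, -0.322]
contact_force: [-0.7, 0.5, -1.2]
grip_width: 0.178
finger_force: 30.0
```

arm_command:
  deltas:
    - [0.005,0.04,0,1]
    - [0.01,0.08,0,2]
    - [0.015,0.12,0,3]
    - [0.02,0.16,0,4]
    - [0.025,0.2,0,5]
    - [0.03,0.24,0,6]
    - [0.034,0.28,0,7]
    - [0.039,0.32,0,7.9]
    - [0.044,0.36,0,7.9]
    - [0.049,0.4,0,7.9]

```text
t: 3.83
tool_pos: [0.4553, 0.1614, 0.1298]
eef_rot: [3.14, 0.004, -0.184]
contact_force: [0.5, -1.0, -0.8]
grip_width: 0.18
finger_force: 30.0
```

arm_command:
  deltas:
    - [0.005,0.04,0,0]
    - [0.01,0.08,0,0]
    - [0.015,0.12,0,0]
    - [0.02,0.16,0,0]
    - [0.025,0.2,0,0]
    - [0.03,0.24,0,0]
    - [0.033,0.27,0,0]
    - [0.033,0.27,0,0]
    - [0.033,0.27,0,0]
    - [0.033,0.27,0,0]

```text
t: 4.67
tool_pos: [0.489, 0.4284, 0.13]
eef_rot: [3.138, 0.003, -0.184]
contact_force: [-0.2, -0.1, -0.7]
grip_width: 0.179
finger_force: 30.0
```

```bash
cat > w2.py <<'E'
from h import *
import st
im,c=shot('wrist','w2')
o=np.array([.4889,.4296]);a=np.radians(-10.5);d=np.array([np.cos(a),np.sin(a)]);n=np.array([-d[1],d[0]])
pts=[(-67,-14),(-67,14),(-28,14),(-28,45),(22,45),(22,25),(67,25),(67,-25),(22,-25),(22,-45),(-28,-45),(-28,-14)]
for z,col in((.006,(255,0,255)),(.016,(0,255,255))):
    P=np.array([[*(o+(x*d+y*n)/1000),z] for x,y in pts]);q=proj(c,P)
    cv2.polylines(im,[q.round().astype(np.int32)],True,col,1)
cv2.imwrite('pics/w2b.png',im[:,:,::-1])
E
python3 w2.py
```

```text
4.67 [0.489  0.4284 0.13  ] yaw -10.6 F [-0.2 -0.1 -0.7] w 15.7 ff 30.0
```

View pics/w2b.png

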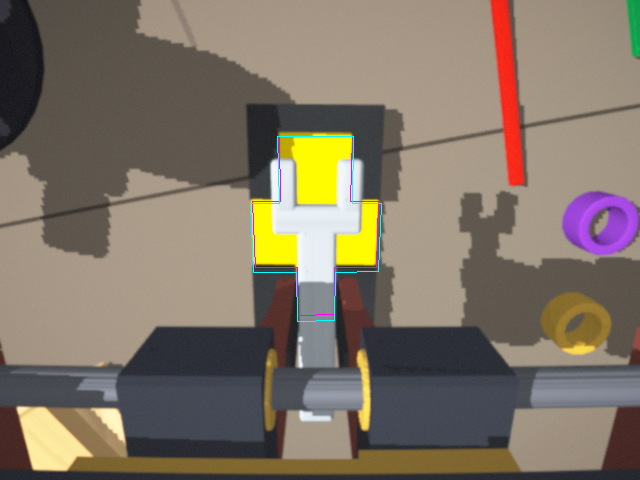

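The overlay agrees with the yellow pocket to within about 2 px; its far edge is at v=132 against 136 predicted. I'll shift 1 mm in x and y and lower the spanner.

arm_command:
  deltas:
    - [0.001,0.001,-0.04,0]
    - [0.001,0.001,-0.075,0]
    - [0.001,0.001,-0.095,0]
    - [0.001,0.001,-0.105,0]
    - [0.001,0.001,-0.11,0]
    - [0.001,0.001,-0.115,0]
    - [0.001,0.001,-0.12,0]
    - [0.001,0.001,-0.12,0]
    - [0.001,0.001,-0.12,0]

```text
t: 5.47
tool_pos: [0.4913, 0.4308, 0.014]
eef_rot: [-3.14, -0.001, -0.184]
contact_force: [-0.2, -0.5, -1.1]
grip_width: 0.176
finger_force: 30.0
```

arm_command:
  deltas:
    - [0,0,0,0]
    - [0,0,0,0]
    - [0,0,0,0]
    - [0,0,0,0]
  claw: 0.04

```text
t: 5.8
tool_pos: [0.4909, 0.4308, 0.0133]
eef_rot: [-3.141, -0.001, -0.184]
contact_force: [-0.2, -0.0, -0.4]
grip_width: 0.431
finger_force: 0.0
```

arm_command:
  deltas:
    - [0,0,0.02,0]
    - [0,0,0.06,0]
    - [0,0,0.1,0]
    - [0,0,0.13,0]
    - [0,0,0.13,0]
    - [0,0,0.13,0]
    - [0,0,0.13,0]

```text
t: 6.38
tool_pos: [0.4905, 0.4304, 0.1419]
eef_rot: [3.141, 0.0, -0.184]
contact_force: [0.7, 0.4, 0.0]
grip_width: 0.454
finger_force: 0.0
```

```bash
sed -i "s/'w2'/'w3'/;s/w2b/w3b/" w2.py; python3 w2.py
```

```text
6.38 [0.4905 0.4304 0.1419] yaw -10.6 F [0.7 0.4 0. ] w 40.0 ff 0.0
```

View pics/w3b.png

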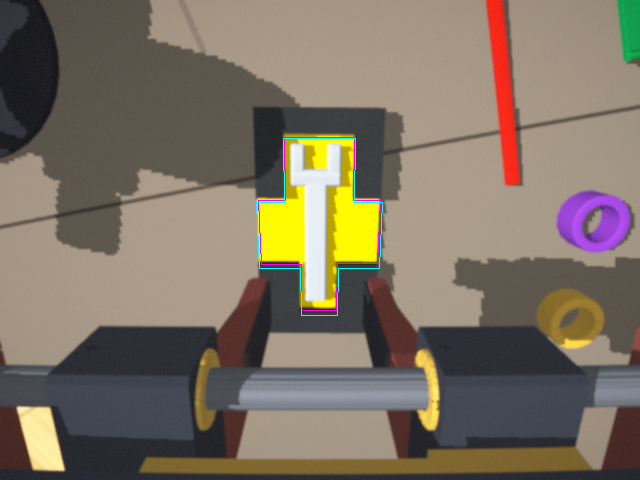

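The spanner is seated in the pocket (u about 315, v 144–300). Next, the bush.

arm_command:
  deltas:
    - [-0.0205,-0.034,-0.005,0]
    - [-0.041,-0.068,-0.01,0]
    - [-0.061,-0.102,-0.02,0]
    - [-0.082,-0.136,-0.03,0]
    - [-0.102,-0.17,-0.04,0]
    - [-0.1125,-0.1865,-0.065,0]
    - [-0.1125,-0.1865,-0.1,0]
    - [-0.1125,-0.1865,-0.125,0]
    - [-0.1125,-0.1865,-0.138,0]
    - [-0.1125,-0.1865,-0.138,0]
  claw: 0.064

```text
t: 7.27
tool_pos: [0.376, 0.2426, 0.0015]
eef_rot: [3.138, 0.005, -0.185]
contact_force: [0.5, 0.2, 0.9]
grip_width: 0.725
finger_force: 0.0
```

arm_command:
  deltas:
    - [0,0,0,0]
    - [0,0,0,0]
    - [0,0,0,0]

```text
t: 7.52
tool_pos: [0.3775, 0.2437, 0.0035]
eef_rot: [3.14, 0.002, -0.184]
contact_force: [-1.2, 0.2, -0.5]
grip_width: 0.734
finger_force: 0.0
```

arm_command:
  deltas:
    - [0,0,0,0]
    - [0,0,0,0]
    - [0,0,0,0]
    - [0,0,0,0]
    - [0,0,0,0]
  claw: 0.036

```text
t: 7.93
tool_pos: [0.3782, 0.244, 0.0046]
eef_rot: [-3.142, 0.0, -0.184]
contact_force: [0.6, 0.1, -0.8]
grip_width: 0.492
finger_force: 30.0
```

arm_command:
  deltas:
    - [0,0,0.02,0]
    - [0,0,0.06,0]
    - [0,0,0.1,0]
    - [0,0,0.13,0]
    - [0,0,0.13,0]

```text
t: 8.35
tool_pos: [0.3808, 0.2455, 0.1424]
eef_rot: [-3.134, -0.009, -0.184]
contact_force: [0.5, 0.4, -0.8]
grip_width: 0.491
finger_force: 30.0
```

arm_command:
  deltas:
    - [0.0075,-0.04,0,2]
    - [0.015,-0.08,0,4]
    - [0.0225,-0.12,0,6]
    - [0.03,-0.16,0,8]
    - [0.0375,-0.2,0,10]
    - [0.045,-0.24,0,12]
    - [0.0525,-0.28,0,14]
    - [0.06,-0.32,0,15]
    - [0.0675,-0.36,0,15]
    - [0.075,-0.4,0,15]

```text
t: 9.18
tool_pos: [0.4528, -0.1581, 0.1337]
eef_rot: [-3.141, 0.001, 0.077]
contact_force: [0.9, 0.2, -0.3]
grip_width: 0.493
finger_force: 30.0
```

arm_command:
  deltas:
    - [0.0075,-0.04,0,0]
    - [0.015,-0.08,0,0]
    - [0.0225,-0.12,0,0]
    - [0.03,-0.16,0,0]
    - [0.0375,-0.2,0,0]
    - [0.045,-0.24,0,0]
    - [0.05,-0.27,0,0]
    - [0.05,-0.27,0,0]
    - [0.05,-0.27,0,0]

```text
t: 9.93
tool_pos: [0.5024, -0.427, 0.1319]
eef_rot: [-3.139, 0.002, 0.075]
contact_force: [0.7, 0.4, -1.1]
grip_width: 0.49
finger_force: 30.0
```

```bash
cat > w4.py <<'E'
from h import *
import st
im,c=shot('wrist')
for o,a in((np.array([.505,-.426]),4.4),):
  a=np.radians(a);d=np.array([np.cos(a),np.sin(a)]);n=np.array([-d[1],d[0]])
  P=np.array([[*(o+x*d+y*n),.045] for x,y in((-.085,-.06),(-.085,.06),(.085,.06),(.085,-.06))])
  cv2.polylines(im,[proj(c,P).round().astype(np.int32)],True,(255,0,255),1)
cv2.imwrite('pics/w4.png',im[:,:,::-1])
E
python3 w4.py
```

```text
9.93 [ 0.5024 -0.427   0.1319] yaw 4.3 F [ 0.7  0.4 -1.1] w 43.1 ff 30.0
```

View pics/w4.png

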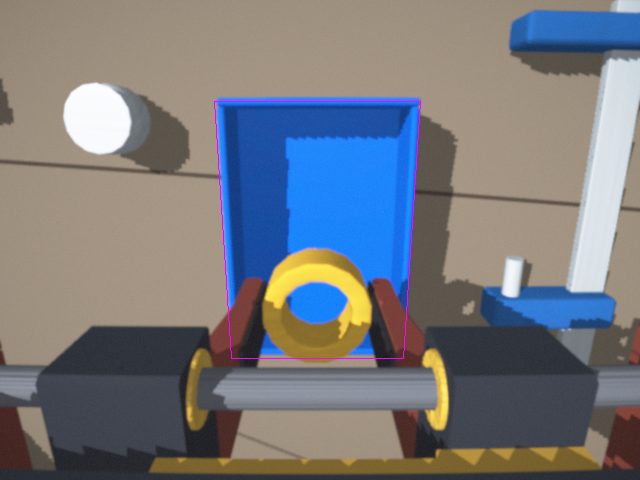

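The blue bin rim matches the overlay (u 216–420) and the bush is over its middle. Lower and release, then lift to clear.

arm_command:
  deltas:
    - [0,0,-0.04,0]
    - [0,0,-0.075,0]
    - [0,0,-0.1,0]
    - [0,0,-0.112,0]
    - [0,0,-0.117,0]
    - [0,0,-0.117,0]
    - [0,0,-0.117,0]

```text
t: 10.57
tool_pos: [0.5041, -0.4262, 0.0199]
eef_rot: [3.139, -0.002, 0.078]
contact_force: [0.7, -0.5, -0.4]
grip_width: 0.491
finger_force: 30.0
```

arm_command:
  deltas:
    - [0,0,0,0]
    - [0,0,0,0]
    - [0,0,0,0]
    - [0,0,0,0]
  claw: 0.064

```text
t: 10.9
tool_pos: [0.5037, -0.4265, 0.019]
eef_rot: [3.14, -0.001, 0.077]
contact_force: [-0.6, 0.6, -0.2]
grip_width: 0.719
finger_force: 0.0
```

arm_command:
  deltas:
    - [0,0,0.02,0]
    - [0,0,0.06,0]
    - [0,0,0.1,0]
    - [0,0,0.1,0]
    - [0,0,0.1,0]

```text
t: 11.32
tool_pos: [0.5047, -0.4275, 0.1226]
eef_rot: [3.136, -0.006, 0.077]
contact_force: [0.4, -0.0, -0.7]
grip_width: 0.726
finger_force: 0.0
```

arm_command:
  deltas:
    - [-0.006,0.04,0,-1]
    - [-0.012,0.08,0,-2]
    - [-0.02,0.12,0,-3]
    - [-0.027,0.16,0,-4]
    - [-0.034,0.2,0,-5]
    - [-0.041,0.24,0,-5]
    - [-0.048,0.28,0,-5]
    - [-0.055,0.314,0,-5]
    - [-0.055,0.314,0,-5]
    - [-0.055,0.314,0,-5]

```text
t: 12.15
tool_pos: [0.4477, -0.1106, 0.1166]
eef_rot: [-3.141, 0.001, -0.007]
contact_force: [-0.2, -0.8, 0.6]
grip_width: 0.73
finger_force: 0.0
```

```bash
cat > w5.py <<'E'
from h import *
import st
im,c=shot('wrist','w5')
print('walnut',comp(im,c,[0,90,20],[14,255,200],(230,100,410,325),.026))
t,ct=shot('top')
print('bush',comp(t,ct,[15,110,70],[28,255,255],(490,200,565,290),.027))
E
python3 w5.py
```

```text
12.15 [ 0.4477 -0.1106  0.1166] yaw -0.4 F [-0.2 -0.8  0.6] w 64.3 ff 0.0
walnut {'n': 5063, 'cen': array([ 0.452 , -0.1152]), 'pca': np.float64(-1.2), 'rc': array([ 0.4509, -0.1154]), 'rsize': array([65., 34.]), 'ra': -1.0}
bush {'n': 250, 'cen': array([ 0.5041, -0.4223]), 'pca': np.float64(-75.1), 'rc': array([ 0.5048, -0.4221]), 'rsize': array([44., 41.]), 'ra': 88.8}
```

View pics/w5.png

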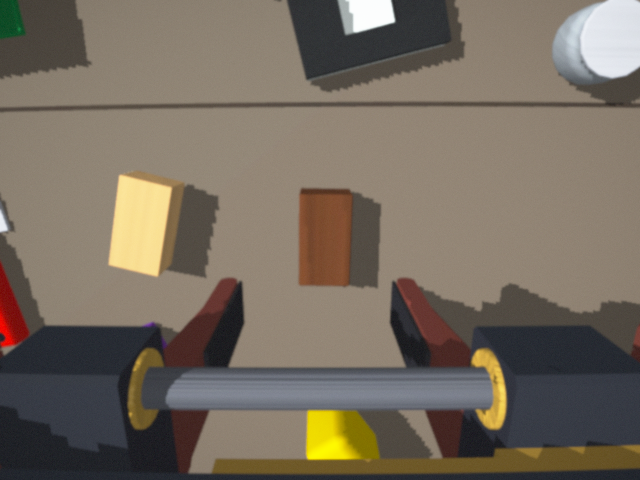

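The walnut is at (326,238) px, centred between the fingers, and the bush reads as in the blue bin. Grasp the walnut.

arm_command:
  deltas:
    - [0,-0.002,-0.04,0]
    - [-0.001,-0.002,-0.075,0]
    - [-0.001,-0.002,-0.1,0]
    - [-0.001,-0.002,-0.113,0]
    - [-0.001,-0.002,-0.113,0]
    - [-0.001,-0.002,-0.113,0]

```text
t: 12.75
tool_pos: [0.4466, -0.1154, 0.0034]
eef_rot: [-3.141, 0.002, -0.012]
contact_force: [0.5, -0.5, -0.1]
grip_width: 0.728
finger_force: 0.0
```

arm_command:
  deltas:
    - [0,0,0,0]
    - [0,0,0,0]
    - [0,0,0,0]
    - [0,0,0,0]
    - [0,0,0,0]
  claw: 0.026

```text
t: 13.17
tool_pos: [0.4473, -0.1142, 0.0048]
eef_rot: [3.141, -0.0, -0.01]
contact_force: [-0.3, -1.3, -0.5]
grip_width: 0.386
finger_force: 0.1
```

arm_command:
  deltas:
    - [0,0,0.02,0]
    - [0,0,0.06,0]
    - [0,0,0.1,0]
    - [0,0,0.14,0]
    - [0,0,0.17,0]
    - [0,0,0.17,0]
    - [0,0,0.17,0]

```text
t: 13.75
tool_pos: [0.4482, -0.1143, 0.1769]
eef_rot: [3.14, -0.004, -0.01]
contact_force: [0.4, 0.2, -0.0]
grip_width: 0.382
finger_force: 30.0
```

arm_command:
  deltas:
    - [0.025,0.026,0,1]
    - [0.049,0.053,0,2]
    - [0.074,0.079,0,3]
    - [0.098,0.105,0,4]
    - [0.123,0.132,0,5]
    - [0.148,0.158,0,6]
    - [0.172,0.184,0,7]
    - [0.197,0.21,0,7]
    - [0.221,0.237,0,7]
    - [0.246,0.263,0,7]

```text
t: 14.58
tool_pos: [0.6932, 0.1505, 0.1712]
eef_rot: [3.141, 0.004, 0.113]
contact_force: [0.4, 0.4, 0.3]
grip_width: 0.386
finger_force: 30.0
```

arm_command:
  deltas:
    - [0,0,0,0]
    - [0,0,0,0]
    - [0,0,0,0]

```text
t: 14.83
tool_pos: [0.6924, 0.1486, 0.1722]
eef_rot: [3.141, 0.004, 0.113]
contact_force: [0.5, -0.5, -0.2]
grip_width: 0.386
finger_force: 30.0
```

```bash
sed -i "s/((np.array(\[.505,-.426\]),4.4),)/((np.array([.656,.1448]),6.5),)/;s/w4.png/w6.png/" w4.py; python3 w4.py
```

```text
14.83 [0.6924 0.1486 0.1722] yaw 6.4 F [ 0.5 -0.5 -0.2] w 34.0 ff 30.0
```

View pics/w6.png

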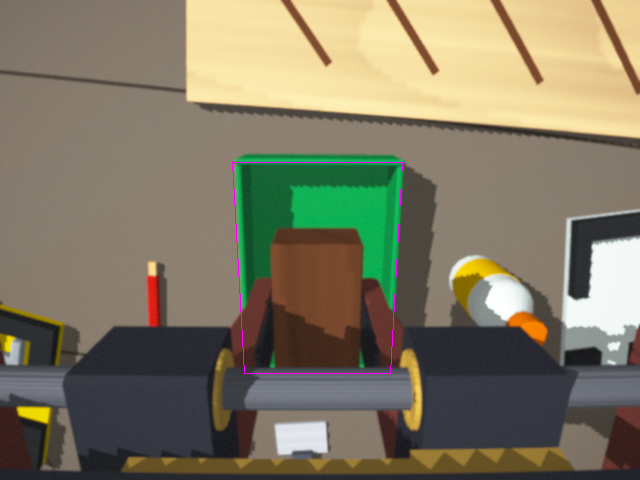

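The walnut is over the far half of the green bin; the rim is at u 234–404, with the far edge about 4 px past the overlay. The glue bottle is clear at (490,290). Lower.

arm_command:
  deltas:
    - [0.002,0,-0.04,0]
    - [0.002,0,-0.08,0]
    - [0.002,0,-0.115,0]
    - [0.002,0,-0.14,0]
    - [0.002,0,-0.152,0]
    - [0.002,0,-0.157,0]
    - [0.002,0,-0.157,0]
    - [0.002,0,-0.157,0]

```text
t: 15.55
tool_pos: [0.6963, 0.1487, 0.0206]
eef_rot: [-3.141, -0.004, 0.112]
contact_force: [0.5, 0.5, 0.2]
grip_width: 0.384
finger_force: 30.0
```

arm_command:
  deltas:
    - [0,0,0,0]
    - [0,0,0,0]
    - [0,0,0,0]
    - [0,0,0,0]
  claw: 0.056

```text
t: 15.88
tool_pos: [0.6958, 0.1491, 0.0188]
eef_rot: [-3.142, -0.002, 0.112]
contact_force: [0.3, 0.2, -0.1]
grip_width: 0.629
finger_force: 0.0
```

arm_command:
  deltas:
    - [0,0,0.02,0]
    - [0,0,0.06,0]
    - [0,0,0.1,0]
    - [0,0,0.14,0]
    - [0,0,0.16,0]
    - [0,0,0.16,0]

```text
t: 16.38
tool_pos: [0.6975, 0.1495, 0.1867]
eef_rot: [-3.141, -0.013, 0.113]
contact_force: [0.1, 0.2, 0.7]
grip_width: 0.641
finger_force: 0.0
```

arm_command:
  deltas:
    - [-0.034,-0.021,0,-3]
    - [-0.068,-0.042,0,-6]
    - [-0.102,-0.063,0,-9]
    - [-0.136,-0.084,0,-12]
    - [-0.17,-0.105,0,-15]
    - [-0.204,-0.126,-0.02,-18]
    - [-0.236,-0.143,-0.04,-21.5]
    - [-0.236,-0.143,-0.06,-21.5]
    - [-0.236,-0.143,-0.06,-21.5]
    - [-0.236,-0.143,-0.06,-21.5]

```text
t: 17.22
tool_pos: [0.4585, 0.006, 0.1166]
eef_rot: [3.141, 0.002, -0.263]
contact_force: [0.8, -0.1, 0.1]
grip_width: 0.634
finger_force: 0.0
```

```bash
cat > w7.py <<'E'
from h import *
import st
im,c=shot('wrist')
print('pine',comp(im,c,[8,60,100],[22,255,255],(230,100,410,325),.026))
t,ct=shot('top')
print('walnut',comp(t,ct,[0,60,20],[14,255,140],(235,130,290,205),.031))
print('pine',comp(t,ct,[8,60,120],[22,255,255],(305,240,340,285),.026))
E
python3 w7.py
```

```text
17.22 [0.4585 0.006  0.1166] yaw -15.1 F [ 0.8 -0.1  0.1] w 55.8 ff 0.0
pine {'n': 1146, 'cen': array([0.4675, 0.0014]), 'pca': np.float64(-13.2), 'rc': array([0.4611, 0.0045]), 'rsize': array([67., 36.]), 'ra': -14.7}
walnut {'n': 395, 'cen': array([0.695 , 0.1498]), 'pca': np.float64(6.3), 'rc': array([0.695 , 0.1498]), 'rsize': array([61., 32.]), 'ra': 6.9}
pine {'n': 134, 'cen': array([0.4349, 0.011 ]), 'pca': np.float64(79.9), 'rc': array([0.436 , 0.0116]), 'rsize': array([35., 19.]), 'ra': 75.5}
```

arm_command:
  deltas:
    - [0,-0.001,-0.04,0]
    - [0,-0.001,-0.075,0]
    - [0,-0.001,-0.1,0]
    - [0,-0.001,-0.112,0]
    - [0,-0.001,-0.112,0]
    - [0,-0.001,-0.112,0]

```text
t: 17.82
tool_pos: [0.4603, 0.0053, 0.0068]
eef_rot: [-3.141, -0.001, -0.262]
contact_force: [-0.3, 0.3, 0.4]
grip_width: 0.64
finger_force: 0.0
```

arm_command:
  deltas:
    - [0,0,0,0]
    - [0,0,0,0]
    - [0,0,0,0]
    - [0,0,0,0]
    - [0,0,0,0]
  claw: 0.026

```text
t: 18.23
tool_pos: [0.4602, 0.0049, 0.0071]
eef_rot: [-3.141, -0.003, -0.263]
contact_force: [-0.4, -0.3, 3.3]
grip_width: 0.383
finger_force: 30.0
```

arm_command:
  deltas:
    - [0,0,0.02,0]
    - [0,0,0.06,0]
    - [0,0,0.1,0]
    - [0,0,0.14,0]
    - [0,0,0.17,0]
    - [0,0,0.17,0]
    - [0,0,0.17,0]

```text
t: 18.82
tool_pos: [0.4602, 0.0049, 0.1779]
eef_rot: [-3.141, -0.004, -0.263]
contact_force: [-0.5, 1.4, -1.2]
grip_width: 0.384
finger_force: 30.0
```

arm_command:
  deltas:
    - [0.028,0.024,0,4]
    - [0.056,0.048,0,8]
    - [0.084,0.072,0,12]
    - [0.112,0.095,0,16]
    - [0.14,0.118,0,20]
    - [0.161,0.136,0,21.6]
    - [0.161,0.136,0,21.6]
    - [0.161,0.136,0,21.6]

```text
t: 19.48
tool_pos: [0.6195, 0.1416, 0.1714]
eef_rot: [3.141, 0.006, 0.115]
contact_force: [0.2, -0.6, 0.0]
grip_width: 0.383
finger_force: 30.0
```

```bash
sed -i "s/w6.png/w8.png/;s/.656,.1448/.658,.1448/" w4.py; python3 w4.py
```

```text
19.48 [0.6195 0.1416 0.1714] yaw 6.6 F [ 0.2 -0.6  0. ] w 33.7 ff 30.0
```

View pics/w8.png

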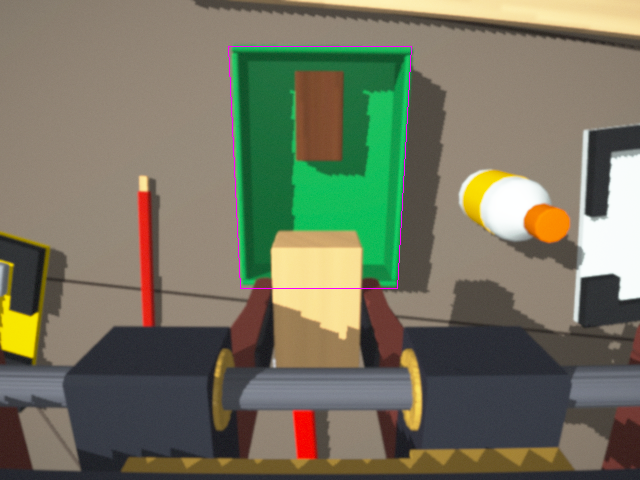

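The walnut lies flat at (319,115) px, the bin matches the overlay (u 230–411), and the pine is lined up over the near half. Lower, then go to the scraper.

arm_command:
  deltas:
    - [0,0,-0.04,0]
    - [0,0,-0.08,0]
    - [0,0,-0.115,0]
    - [0,0,-0.14,0]
    - [0,0,-0.152,0]
    - [0,0,-0.157,0]
    - [0,0,-0.157,0]
    - [0,0,-0.157,0]

```text
t: 20.2
tool_pos: [0.6211, 0.1408, 0.0209]
eef_rot: [-3.141, -0.003, 0.114]
contact_force: [-0.4, 0.5, 0.0]
grip_width: 0.381
finger_force: 30.0
```

arm_command:
  deltas:
    - [0,0,0,0]
    - [0,0,0,0]
    - [0,0,0,0]
    - [0,0,0,0]
  claw: 0.056

```text
t: 20.53
tool_pos: [0.6208, 0.1411, 0.0198]
eef_rot: [-3.141, -0.002, 0.114]
contact_force: [-0.9, -0.4, 0.3]
grip_width: 0.624
finger_force: 0.0
```

arm_command:
  deltas:
    - [0,0,0.02,0]
    - [0,0,0.06,0]
    - [0,0,0.1,0]
    - [0,0,0.12,0]
    - [0,0,0.12,0]

```text
t: 20.95
tool_pos: [0.623, 0.1415, 0.1469]
eef_rot: [-3.141, -0.012, 0.114]
contact_force: [0.0, 0.5, 0.2]
grip_width: 0.638
finger_force: 0.0
```

arm_command:
  deltas:
    - [-0.04,-0.002,0,1]
    - [-0.08,-0.004,0,2]
    - [-0.12,-0.006,0,3]
    - [-0.16,-0.008,0,3.8]
    - [-0.2,-0.01,0,3.8]
    - [-0.206,-0.01,-0.02,3.8]
    - [-0.206,-0.01,-0.02,3.8]
    - [-0.206,-0.01,-0.02,3.8]
    - [-0.206,-0.01,-0.02,3.8]

```text
t: 21.7
tool_pos: [0.4148, 0.131, 0.1187]
eef_rot: [3.141, 0.0, 0.18]
contact_force: [0.7, -0.3, -0.3]
grip_width: 0.638
finger_force: 0.0
```

```bash
cat > w9.py <<'E'
from h import *
import st
im,c=shot('wrist','w9')
print('handle',comp(im,c,[0,150,80],[8,255,255],(260,100,380,325),.018))
print('blade',comp(im,c,[0,0,150],[180,50,255],(240,60,400,325),.003))
t,ct=shot('top')
print('pine',comp(t,ct,[8,60,120],[22,255,255],(235,130,290,205),.031))
print('walnut',comp(t,ct,[0,60,20],[14,255,140],(235,130,290,205),.031))
E
python3 w9.py
```

```text
21.7 [0.4148 0.131  0.1187] yaw 10.3 F [ 0.7 -0.3 -0.3] w 56.1 ff 0.0
handle {'n': 3248, 'cen': array([0.4094, 0.1295]), 'pca': np.float64(9.9), 'rc': array([0.4075, 0.1289]), 'rsize': array([81., 20.]), 'ra': 9.9}
blade {'n': 4158, 'cen': array([0.4671, 0.1398]), 'pca': np.float64(-78.9), 'rc': array([0.4662, 0.1395]), 'rsize': array([52., 38.]), 'ra': -79.7}
pine {'n': 438, 'cen': array([0.6184, 0.1412]), 'pca': np.float64(6.3), 'rc': array([0.6188, 0.1418]), 'rsize': array([62., 34.]), 'ra': 6.5}
walnut {'n': 399, 'cen': array([0.695 , 0.1496]), 'pca': np.float64(6.6), 'rc': array([0.6952, 0.1496]), 'rsize': array([60., 32.]), 'ra': 7.3}
```

View pics/w9.png

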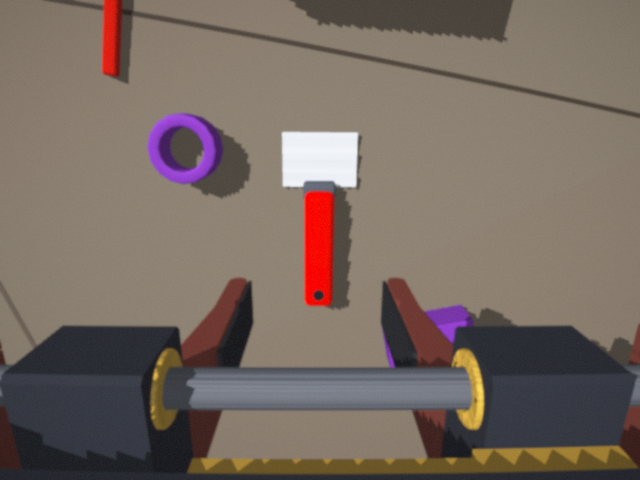

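The scraper is at (319,245) px, upright along the tool axis, and both offcuts are on the bin floor. Grasp with x shifted +2 mm.

arm_command:
  deltas:
    - [0.002,0,-0.04,0]
    - [0.002,0,-0.075,0]
    - [0.002,0,-0.1,0]
    - [0.002,0,-0.114,0]
    - [0.002,0,-0.114,0]
    - [0.002,0,-0.114,0]
  claw: 0.045

```text
t: 22.3
tool_pos: [0.4166, 0.1309, 0.0042]
eef_rot: [3.141, 0.002, 0.18]
contact_force: [0.2, 0.1, 0.5]
grip_width: 0.515
finger_force: 0.0
```

arm_command:
  deltas:
    - [0,0,0,0]
    - [0,0,0,0]
    - [0,0,0,0]
    - [0,0,0,0]
    - [0,0,0,0]
  claw: 0.012

```text
t: 22.72
tool_pos: [0.4166, 0.131, 0.0052]
eef_rot: [3.141, -0.001, 0.181]
contact_force: [0.4, -0.9, 0.7]
grip_width: 0.228
finger_force: 30.0
```

arm_command:
  deltas:
    - [0,0,0.02,0]
    - [0,0,0.06,0]
    - [0,0,0.1,0]
    - [0,0,0.14,0]
    - [0,0,0.17,0]
    - [0,0,0.17,0]
    - [0,0,0.17,0]

```text
t: 23.3
tool_pos: [0.4171, 0.1313, 0.1767]
eef_rot: [-3.141, -0.004, 0.181]
contact_force: [0.3, 0.0, -1.6]
grip_width: 0.226
finger_force: 30.0
```

arm_command:
  deltas:
    - [0.026,-0.032,0,1]
    - [0.052,-0.063,0,2]
    - [0.078,-0.095,0,3]
    - [0.104,-0.126,0,3.2]
    - [0.13,-0.157,0,3.2]
    - [0.156,-0.189,0,3.2]
    - [0.182,-0.221,0,3.2]
    - [0.214,-0.259,0,3.2]
    - [0.214,-0.259,0,3.2]
    - [0.214,-0.259,0,3.2]

```text
t: 24.13
tool_pos: [0.6298, -0.1301, 0.1696]
eef_rot: [-3.139, 0.006, 0.233]
contact_force: [-0.4, -0.1, -1.2]
grip_width: 0.224
finger_force: 30.0
```

arm_command:
  deltas:
    - [0,0,-0.02,0]
    - [0,0,-0.02,0]
    - [0,0,-0.02,0]

```text
t: 24.38
tool_pos: [0.6285, -0.1265, 0.1525]
eef_rot: [-3.139, 0.004, 0.237]
contact_force: [-0.4, 1.0, -0.7]
grip_width: 0.224
finger_force: 30.0
```

```bash
cat > w10.py <<'E'
from h import *
import st,sys
im,c=shot('wrist')
o=np.array([.6395,-.1263]);a=np.radians(13.5);d=np.array([np.cos(a),np.sin(a)]);n=np.array([-d[1],d[0]])
pts=[(-67,-16),(-67,16),(-40,16),(-40,45),(16,45),(16,32),(67,32),(67,-32),(16,-32),(16,-45),(-40,-45),(-40,-16)]
for z,col in((.006,(255,0,255)),(.016,(0,255,255))):
    P=np.array([[*(o+(x*d+y*n)/1000),z] for x,y in pts]);q=proj(c,P)
    cv2.polylines(im,[q.round().astype(np.int32)],True,col,1)
cv2.imwrite('pics/%s.png'%sys.argv[1],im[:,:,::-1])
E
python3 w10.py w10
```

```text
24.38 [ 0.6285 -0.1265  0.1525] yaw 13.6 F [-0.4  1.  -0.7] w 19.7 ff 30.0
```

View pics/w10.png

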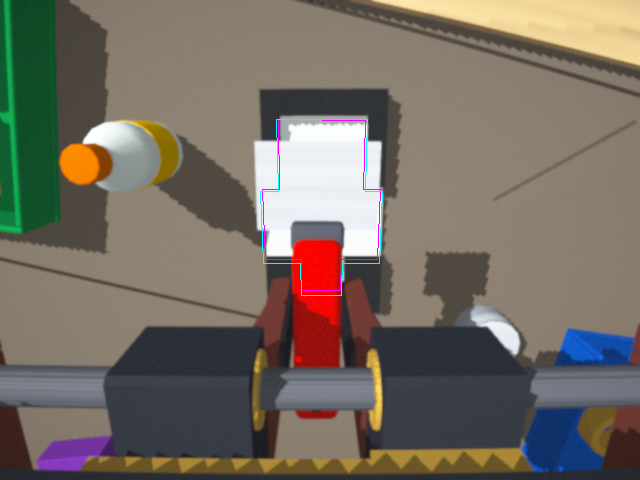

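The white pocket matches the overlay, lying about 2 mm further in +x (edge v=117 against 120). The blade edge is at (318,140) px and the glue is clear at (125,155). A quick check of where the scraper sits in the grip:

Run:
```python
from h import *
s=readout.observe();p=s['tool_pos'];a=s['eef_rot'][2];d=np.array([np.cos(a),np.sin(a)]);n=np.array([-d[1],d[0]])
c=imaging.calibration('wrist')
for u,v,h in((318,141,-.002),(256,141,-.002),(381,141,-.002),(317,240,.013),(316,417,.004)):
    q=plane(c,[[u,v]],p[2]+h)[0]-p[:2];print(u,v,(q@d*1000).round(1),(q@n*1000).round(1))
print(p, 'target delta',np.array([.641,-.1262])-.008*np.array([np.cos(.2356),np.sin(.2356)])-p[:2])
```

```text
318 141 68.0 0.1
256 141 68.0 24.5
381 141 68.0 -24.6
317 240 31.9 0.5
316 417 -56.0 0.9
[ 0.62917919 -0.12665966  0.15407697] target delta [ 0.00404181 -0.00140775]
```

arm_command:
  deltas:
    - [0.003,-0.001,-0.04,0]
    - [0.003,-0.001,-0.075,0]
    - [0.003,-0.001,-0.1,0]
    - [0.003,-0.001,-0.115,0]
    - [0.003,-0.001,-0.125,0]
    - [0.003,-0.001,-0.133,0]
    - [0.003,-0.001,-0.139,0]
    - [0.003,-0.001,-0.142,0]
    - [0.003,-0.001,-0.142,0]
    - [0.003,-0.001,-0.142,0]

```text
t: 25.27
tool_pos: [0.6338, -0.1291, 0.0138]
eef_rot: [3.141, -0.001, 0.236]
contact_force: [0.3, -0.2, -0.8]
grip_width: 0.227
finger_force: 30.0
```

```bash
python3 st.py
```

```text
25.27 [ 0.6338 -0.1291  0.0138] yaw 13.5 F [ 0.3 -0.2 -0.8] w 20.0 ff 30.0
```

arm_command:
  deltas:
    - [0,0,0,0]
    - [0,0,0,0]
    - [0,0,0,0]
    - [0,0,0,0]
  claw: 0.045

```text
t: 25.6
tool_pos: [0.6335, -0.1291, 0.0132]
eef_rot: [3.141, -0.001, 0.236]
contact_force: [-0.1, 1.3, 0.1]
grip_width: 0.484
finger_force: 0.0
```

arm_command:
  deltas:
    - [0,0,0.02,0]
    - [0,0,0.06,0]
    - [0,0,0.1,0]
    - [0,0,0.14,0]
    - [0,0,0.16,0]
    - [0,0,0.16,0]
    - [0,0,0.16,0]

```text
t: 26.18
tool_pos: [0.634, -0.1292, 0.1747]
eef_rot: [3.14, -0.003, 0.236]
contact_force: [-0.1, -0.8, -0.2]
grip_width: 0.511
finger_force: 0.0
```

```bash
python3 w10.py w11
python3 - <<'E'
from h import *
im,c=shot('top')
print('handle',comp(im,c,[0,150,80],[8,255,255],(352,135,420,225),.024))
print('cap',comp(im,c,[3,150,120],[15,255,255],(310,150,340,190),.105))
E
```

```text
26.18 [ 0.634  -0.1292  0.1747] yaw 13.5 F [-0.1 -0.8 -0.2] w 45.0 ff 0.0
handle {'n': 246, 'cen': array([ 0.6142, -0.1303]), 'pca': np.float64(12.5), 'rc': array([ 0.6134, -0.1307]), 'rsize': array([66., 18.]), 'ra': 13.0}
cap {'n': 79, 'cen': array([0.6502, 0.0074]), 'pca': np.float64(-14.8), 'rc': array([0.6511, 0.0067]), 'rsize': array([19., 18.]), 'ra': 1.6}
```

View pics/w11.png

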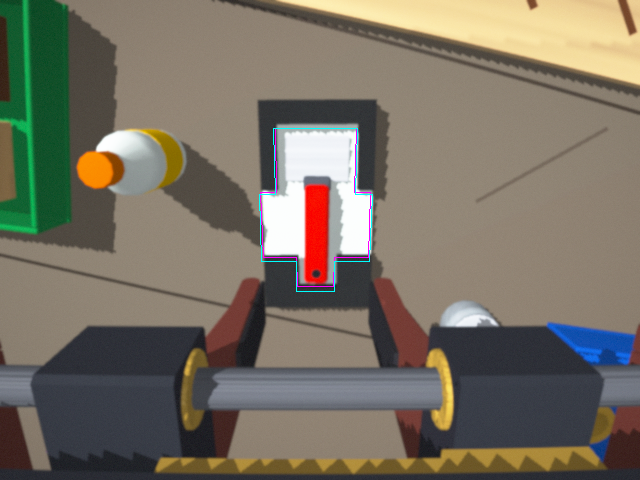

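The scraper lies home in the white pocket (handle at (316,230) px, blade inside the bay), and the glue cap has not moved. Handing in.

```bash
python3 -c "
from cell import job
print(job.hand_in())"
```

```text
the job is handed in; nothing more can be done
None
```

The job is handed in at about 26 s of the 138 s allowed. In the camera checks the spanner and scraper were home in their trays, both offcuts lay on the green bin's floor, the bush was in the blue bin and the glue bottle had not moved; the hand-in call did not report the verdict.

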